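# Set out the flask's cup, mouth up, on the coaster

## Task

Lift the blue cup off the top of the blue flask, where it sits upside down as its lid, and lay it down on its side. Let go, take hold of it again, turn it right over and stand it mouth up in the middle of the cork coaster, ready for pouring. Do not drop the cup, and leave the flask and everything else standing where it is.

Things in the scene. Friction and masses are not known exactly. Their poses are not given: they have to be found in the camera images.
- blue_cup: blue eight-sided cup, white inside, the flask's lid: 54 mm across flats, 58 across corners, 50 tall, walls 3, closed end 4 mm thick, about 80 g; sits loose. Origin: centre of its open rim; z axis from rim to closed end (up while on the flask, down when it stands mouth up); x axis normal to one flat, more flats every 45 degrees
- blue_cup_end (a point): centre of the outer face of the blue cup's closed end (50 mm from the rim along the cup's z axis)
- blue_flask: upright blue vacuum flask, 72 mm across, narrowing above 120 mm to a shoulder 60 mm across at 150 mm height, where the cup's rim rests; a black stopper 39 mm across rises 24 mm above the shoulder inside the cup. Loose, about 650 g. Origin: centre of its underside, z up. Stands left or right of the coaster, the red one on the other side
- coaster_top (a point): centre of the upper face of the round cork coaster, 100 mm across, 8 mm thick, fixed to the counter
- red_flask: bystander: the same flask in red; origin: centre of its underside
- red_cup: bystander: the same cup in red, on the red flask; origin: centre of its rim, z up to the closed end
- teaspoon: bystander: steel teaspoon 140 mm long lying flat along its x axis, handle to -x; origin: under its middle
- sugar_jar: bystander: white jar with steel lid, 72 mm across, 90 mm tall; origin: centre of its underside
- milk_jug: bystander: steel milk jug with handle at +y, 80 mm across, 95 mm tall; origin: centre of its underside
- coffee_cup: bystander: white coffee cup with handle at +y, 72 mm across, 55 mm tall; origin: centre of its underside
Mind the look-alikes: they are no part of the job. Of the things that look like the blue_cup, the middle-sized one is meant. There is more than one size of the part that bears coaster_top; the job needs the larger.

How it is judged:
By the outcome, as a careful person would: the job done as asked, in the order asked, and still so for the second after the job is handed in, with the robot touching nothing.
It also fails if it takes over 59 s, if anything falls off the work surface, if the arm or the gripper's body presses on something with over 40 N, if the wrist force passes 120 N, or if a joint passes its speed limit or range.

## Robot

A 6-joint arm with a two-finger parallel gripper is mounted at the origin on the work surface. World frame = base frame: x ahead of the robot, y to its left, z up, the work surface at z = 0. Lengths are in m, angles in degrees, forces in N, time in s.
With the tool pointing down it reaches from about 0.325 to 0.775 m from the base axis. Payload 9.3 kg.
Tool frame: the origin (TCP) lies on the front face of the gripper's body, between the roots of the fingers; the fingertips stand 73 mm ahead of it and the grasp point (between the pads) lies 54 mm ahead of it (r.grip_depth is the distance from the TCP to the grasp point, in m); z points along the fingers, y is the line along which they close (so a half turn about z gives the same grasp; the last joint's range is limited). The gripper opens to 85 mm and grips with 20 to 120 N. Pads are 22 mm wide; open, the fingers measure 114 mm over their backs; the gripper's body (76 mm by 85 mm) begins 54 mm behind the grasp point. The pads swing forward as they close: fully open they stand 13 mm farther back than shut.
Start: joints at [-80.764, 14.817, 1.232, 76.415, 0, 81.257], TCP at [0.17, -0.523, 0.304] pointing down, gripper open.
Joint ranges: [-174.27, 174.27], [-52.1, 104.24], [-59.71, 78.15], [-110.17, 111.67], [-87.03, 83.33], [-180, 180]. Speed limits (degrees/s): [127.2, 127.2, 159.86, 180, 180, 180].

## Interface

Orientations are given as [roll, pitch, yaw] about the fixed x, y, z axes, in that order (R = Rz(yaw) Ry(pitch) Rx(roll)).
In Python, from station import r gives the robot as it stands.
- The arm moves only by the shell command python3 -m pendant 'ROWS' [OPENING] [FORCE]. ROWS is JSON, a list of rows, each an object with "slide": the shift along the world's x, y, z in m, a list of three; "twist": the turn about the world's z in degrees. In form: [{"slide": [tx, ty, tz], "twist": twist}, ...]. A call has 1 to 12 rows; each row is the pose to reach, as a shift and turn from the pose commanded when the call began; what a row does not reach only later rows make up. A row lasts 1/12 s, in which the tool goes at most 41.7 mm and 7.16 degrees, less where a joint would pass 70% of its speed; a pose out of reach is approached as far as the arm can. A call with a gripper value outside its range is refused whole. OPENING is the opening, from 0 (shut) to 1 (fully open), set as the call begins (- or left out, the last holds). The fingers move at their own pace and stop on an object; FORCE is the grip in N (left out, the last holds). Time passes only in rows, so rows that repeat a pose let the fingers close. It gives the time, the measured TCP pose, the force, the opening and the grip force at its end, in the units of the state.
- r.get_obs(): the state, without advancing time (a new reading comes with each control period).
- r.grab_frame(name): name is "scene" or "top" or "wrist"; returns a dict with "img" (420x560x3 uint8, blue, green, red), "fx", "fy", "cx", "cy" (pixels), "origin" and "rotation" of the camera in the world. Camera axes: x right, y down, z forward; pixel columns grow to the right and rows downward; lengths in m; the calibration is good to about 2 mm. A picture is of the moment at which its call begins. There is no depth.
- r.close_job(): hands the job in; it is judged then, once.
Trained networks look in the newest picture that a camera, given by its name, has taken for a name from the list of things; names that differ only in an ending like _2 or _b are one class to them, and where a whole thing is asked for, a point or a joint stands for the part that bears it (a point fixed in the world has none). Each returns a list of dicts, best first, with "p" (0 to 1); they miss things now and then, are a little off and sometimes report something else, mostly with a low value. They report only what shows in the picture. A call takes as long as a camera call. They do not tell look-alikes from the thing itself.
- r.outline_of(thing, camera): "region" (420x560 bool, what is visible of it) and "position" ([column, row] in pixels, amid what is visible of it).
The state is a dict: "time": time; "joint_positions": joint angles; "dq": joint speeds; "joint_torque": joint torques, N m; "position": TCP position; "tool_rot": TCP orientation; "force": force on the tool from outside, world axes, zero at the start; "moment": the same for the moment, N m; "finger_gap": opening from 0.0 (shut) to 1.0 (fully open); "gripper_force": force on a finger pad.
Only numpy, scipy, OpenCV 4.12 (cv2) and the standard library are available. Lean on these libraries where they do the work, as an engineer would, in place of code of your own. Each camera call takes 0.05 s, during which the arm holds its last target. There are 200 camera calls.

## Working session

There is one attempt and no reset: what is moved stays moved. The work goes in short steps, Python scripts to look and compute and a shell command to move; the robot and the scene stay as the last step left them, time stands still between calls to the robot, and variables do not carry over. Pictures are saved under pics/ and viewed, at most 10 in all, crops included, and the job is handed in when it is done.

```bash
mkdir -p pics; ls; cat > h.py <<'E'
import numpy as np, cv2
from station import r
def ray(f,p):
    d=np.array([(p[0]-f["cx"])/f["fx"],(p[1]-f["cy"])/f["fy"],1.]); d=np.array(f["rotation"])@d
    return np.array(f["origin"]),d/np.linalg.norm(d)
def atz(f,p,z):
    o,d=ray(f,p); return o+d*(z-o[2])/d[2]
def tri(obs):
    A=np.zeros((3,3));b=np.zeros(3);R=[ray(*q) for q in obs]
    for o,d in R:
        P=np.eye(3)-np.outer(d,d);A+=P;b+=P@o
    X=np.linalg.solve(A,b);return X,[np.linalg.norm((np.eye(3)-np.outer(d,d))@(X-o)) for o,d in R]
def proj(f,X):
    c=np.array(f["rotation"]).T@(np.array(X)-f["origin"]);return f["fx"]*c[0]/c[2]+f["cx"],f["fy"]*c[1]/c[2]+f["cy"]
E
python3 - <<'E'
from h import *
for c in("scene","top"):
    f=r.grab_frame(c);cv2.imwrite(f"pics/{c}0.png",f["img"]);print(c,np.round(f["origin"],3),np.round(f["rotation"],2).tolist(),f["fx"])
    for t in("blue_cup","blue_flask","coaster_top","red_flask","red_cup"):
        for q in r.outline_of(t,c):
            ys,xs=np.where(q["region"]);print(t,round(q["p"],2),np.round(q["position"]),xs.min(),xs.max(),ys.min(),ys.max(),len(xs))
print(r.get_obs()["time"])
E
```

```text
pics
scene [1.123 0.912 1.02 ] [-130.34, -0.12, 148.15] 534.2724929615841
blue_cup 0.88 [342. 306.] 328 365 284 330 1382
blue_cup 0.83 [416. 320.] 406 423 308 330 327
blue_cup 0.72 [392. 242.] 379 405 228 259 711
blue_cup 0.17 [245. 153.] 232 254 135 177 835
blue_flask 0.86 [384. 280.] 366 403 251 306 1442
coaster_top 0.81 [284. 258.] 269 305 242 270 846
coaster_top 0.64 [324. 281.] 315 343 273 294 449
red_flask 0.8 [244. 155.] 231 255 134 178 942
red_cup 0.87 [240. 125.] 232 251 114 137 423
red_cup 0.63 [392. 243.] 378 405 228 259 732
top [0.453 0.009 1.57 ] [-176.15, 0.35, -88.36] 512.1440310824737
blue_cup 0.9 [178. 242.] 167 189 231 250 365
blue_cup 0.79 [186. 200.] 171 200 188 213 635
blue_cup 0.48 [150. 236.] 145 158 234 245 129
blue_flask 0.75 [194. 238.] 177 201 228 252 337
blue_flask 0.74 [266. 202.] 251 283 182 215 845
coaster_top 0.73 [222. 213.] 211 233 199 222 421
red_flask 0.74 [398. 236.] 387 411 221 246 318
red_cup 0.95 [412. 234.] 399 422 223 243 414
0.6
```

View pics/scene0.png

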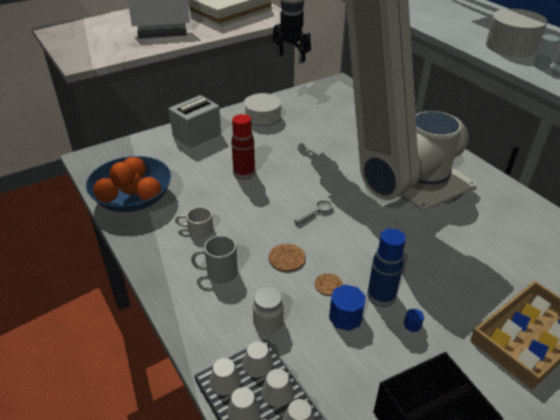

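View pics/top0.png

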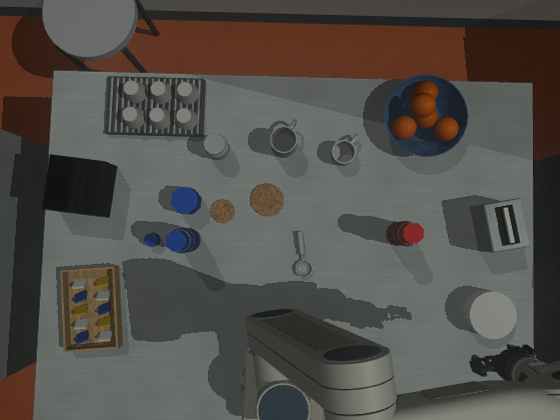

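```bash
cat >> h.py <<'E'
from scipy.spatial.transform import Rotation as Ro
_g=r.grab_frame
def grab(c):
    f=_g(c);f["rotation"]=Ro.from_euler("xyz",f["rotation"],degrees=True).as_matrix();f["origin"]=np.array(f["origin"]);return f
E
python3 - <<'E'
from h import *
S=grab("scene");T=grab("top")
o=r.get_obs();print(o["position"],o["tool_rot"],o["finger_gap"])
print("cup", tri([(S,(392,242)),(T,(178,242))]))
print("coaster?",tri([(S,(284,258)),(T,(266,202))]),tri([(S,(284,258)),(T,(222,213))]),tri([(S,(324,281)),(T,(222,213))]))
print("px/m at z=0:",np.linalg.norm(atz(T,(251,202),.008)-atz(T,(283,202),.008)),np.linalg.norm(atz(T,(211,213),.008)-atz(T,(233,213),.008)))
print("others",atz(T,(186,200),.05),atz(T,(150,236),.03))
E
```

```text
[ 0.16976483 -0.52313672  0.30388333] [-1.79999540e+02 -8.78408958e-05  1.79775038e+01] 0.9994517372087386
cup (array([0.42527548, 0.29782321, 0.17770213]), [np.float64(0.00018336767003653085), np.float64(0.0001833676700367612)])
coaster? (array([ 0.55836003,  0.06492948, -0.00354714]), [np.float64(0.007360949977096217), np.float64(0.007360949977096174)]) (array([0.56096771, 0.16196006, 0.0835303 ]), [np.float64(0.058495622728657944), np.float64(0.05849562272865794)]) (array([0.52082644, 0.19710205, 0.00706018]), [np.float64(0.008353493228191365), np.float64(0.008353493228191412)])
px/m at z=0: 0.09785516869187792 0.06725104380846761
others [0.54816797 0.30555675 0.05      ] [0.43800355 0.41325227 0.03      ]
```

```bash
python3 -m pendant '[{"slide":[0.28,0.32,0.08],"twist":0},{"slide":[0.28,0.32,0.08],"twist":0},{"slide":[0.28,0.32,0.08],"twist":0},{"slide":[0.28,0.32,0.08],"twist":0},{"slide":[0.28,0.32,0.08],"twist":0},{"slide":[0.28,0.32,0.08],"twist":0},{"slide":[0.28,0.32,0.08],"twist":0},{"slide":[0.28,0.32,0.08],"twist":0},{"slide":[0.28,0.32,0.08],"twist":0},{"slide":[0.28,0.32,0.08],"twist":0},{"slide":[0.28,0.32,0.08],"twist":0},{"slide":[0.28,0.32,0.08],"twist":0}]'
python3 -m pendant '[{"slide":[-0.03,0.38,0],"twist":0},{"slide":[-0.03,0.38,0],"twist":0},{"slide":[-0.03,0.38,0],"twist":0},{"slide":[-0.03,0.38,0],"twist":0},{"slide":[-0.03,0.38,0],"twist":0},{"slide":[-0.03,0.38,0],"twist":0},{"slide":[-0.03,0.38,0],"twist":0},{"slide":[-0.03,0.38,0],"twist":0},{"slide":[-0.03,0.38,0],"twist":0},{"slide":[-0.03,0.38,0],"twist":0}]'
```

```text
time: 1.7
position: [0.4517, -0.2005, 0.3846]
tool_rot: [180.0, -0.1, 18.2]
force: [-1.3, -0.9, -0.3]
finger_gap: 1.001
gripper_force: 0.0
time: 2.53
position: [0.4187, 0.181, 0.3837]
tool_rot: [-179.9, -0.0, 18.2]
force: [0.2, -0.2, -0.2]
finger_gap: 1.001
gripper_force: 0.0
```

```bash
cat > m.py <<'E'
from h import *
import sys
W=grab("wrist");cv2.imwrite(f"pics/{sys.argv[1]}.png",W["img"]);np.savez(f"{sys.argv[1]}.npz",**W)
o=r.get_obs();print(o["position"],o["tool_rot"],W["origin"]-o["position"],W["rotation"][:,2].round(2))
for t in("blue_cup","coaster_top"):
  for q in r.outline_of(t,"wrist"):
    ys,xs=np.where(q["region"]);print(t,round(q["p"],2),np.round(q["position"]),xs.min(),xs.max(),ys.min(),ys.max(),len(xs))
    for z in (.008,.2):print("   ",z,atz(W,q["position"],z).round(4))
E
python3 m.py w1
```

```text
[0.41900634 0.17973152 0.38367543] [-1.79967654e+02  6.37200714e-03  1.82381158e+01] [0.07134701 0.02364926 0.06998083] [-0.28 -0.09 -0.95]
blue_cup 0.95 [204.  32.] 159 245 0 74 4959
    0.008 [0.55   0.3158 0.008 ]
    0.2 [0.5243 0.2674 0.2   ]
blue_cup 0.62 [101. 105.] 81 127 91 124 1176
    0.008 [0.4283 0.4199 0.008 ]
    0.2 [0.455  0.3266 0.2   ]
blue_cup 0.55 [143. 150.] 96 187 110 188 5543
    0.008 [0.3887 0.3578 0.008 ]
    0.2 [0.4325 0.2913 0.2   ]
coaster_top 0.81 [400.  92.] 358 437 49 133 5231
    0.008 [0.5618 0.0636 0.008 ]
    0.2 [0.531  0.1238 0.2   ]
coaster_top 0.77 [287.  88.] 258 314 57 118 2710
    0.008 [0.5215 0.2009 0.008 ]
    0.2 [0.5081 0.202  0.2   ]
```

View pics/w1.png

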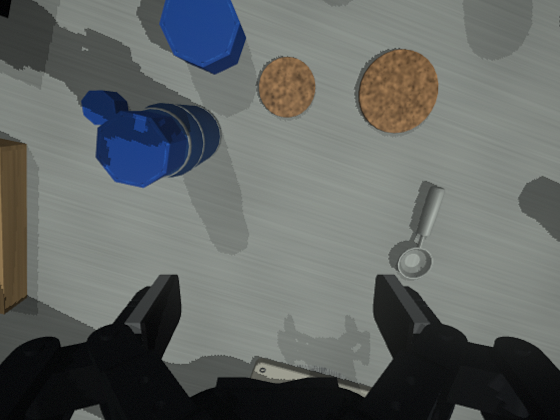

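```bash
python3 -m pendant '[{"slide":[-0.01,0.06,0],"twist":0},{"slide":[-0.01,0.06,0],"twist":0},{"slide":[-0.01,0.06,0],"twist":0}]'
cat > fit.py <<'E'
from h import *
from scipy.optimize import minimize
def model(p,R=27,H=.05):  # upright lid: x,y,ztop,yaw
    c=.027/np.cos(np.pi/8);a=np.radians(p[3])+np.pi/8+np.arange(8)*np.pi/4
    return np.array([[p[0]+c*np.cos(t),p[1]+c*np.sin(t),z] for z in(p[2],p[2]-H) for t in a])
def hull(f,p):
    m=np.zeros((420,560),np.uint8);h=cv2.convexHull(np.array([proj(f,X) for X in model(p)],np.float32)*16)
    cv2.fillConvexPoly(m,h.astype(np.int32),1,shift=4);return cv2.GaussianBlur(m.astype(np.float32),(5,5),0)
def fit(views,p0):
    M=[(f,cv2.GaussianBlur(g.astype(np.float32),(5,5),0)) for f,g in views]
    s=np.array([.01,.01,.01,10])
    best=None
    for y in(0,12,24,36):
        q=minimize(lambda u:sum(np.abs(hull(f,p0+u*s)-g).sum() for f,g in M),[0,0,0,y/10],method="Nelder-Mead",options=dict(initial_simplex=np.array([0,0,0,y/10])+np.vstack([np.zeros(4),np.eye(4)*.7]),maxiter=250))
        if best is None or q.fun<best.fun:best=q
    return p0+best.x*s,best.fun
E
cat > f1.py <<'E'
from fit import *
V=[];p=np.array([.427,.297,.2,0])
w=dict(np.load("w1.npz"));g=grab("wrist");cv2.imwrite("pics/w2.png",g["img"]);o=r.get_obs();print(o["position"],o["tool_rot"])
# blue-by-network for current frame
L=r.outline_of("blue_cup","wrist");[print(q["p"],q["position"]) for q in L]
e=np.array(proj(g,p[:3]-[0,0,.02]));b=min(L,key=lambda q:np.linalg.norm(np.array(q["position"])-e))
V=[(g,b["region"])]
S=grab("scene");L=r.outline_of("blue_cup","scene");e=np.array(proj(S,p[:3]-[0,0,.02]));b2=min(L,key=lambda q:np.linalg.norm(np.array(q["position"])-e))
T=grab("top");L=r.outline_of("blue_cup","top");e=np.array(proj(T,p[:3]-[0,0,.02]));b3=min(L,key=lambda q:np.linalg.norm(np.array(q["position"])-e))
print(b["region"].sum(),b2["position"],b2["region"].sum(),b3["position"],b3["region"].sum())
print(fit(V,p));print(fit(V+[(S,b2["region"])],p))
np.savez("w2.npz",m=b["region"],**g)
E
python3 f1.py
```

```text
time: 2.93
position: [0.413, 0.2283, 0.3837]
tool_rot: [-179.6, 0.0, 18.7]
force: [0.4, 0.0, -0.7]
finger_gap: 1.003
gripper_force: 0.0
[0.41306303 0.22745223 0.38369836] [-1.79639392e+02  2.29226546e-02  1.85917637e+01]
0.92 [202.1, 158.9]
0.7 [250.4, 35.4]
0.61 [143.5, 114.0]
4826 [390.4, 243.3] 714 [186.5, 200.2] 694
(array([0.42919912, 0.29924177, 0.19861704, 3.72174101]), np.float64(73.7265625))
(array([ 0.42921351,  0.29917375,  0.19958112, 49.88744822]), np.float64(141.78125))
```

View pics/w2.png

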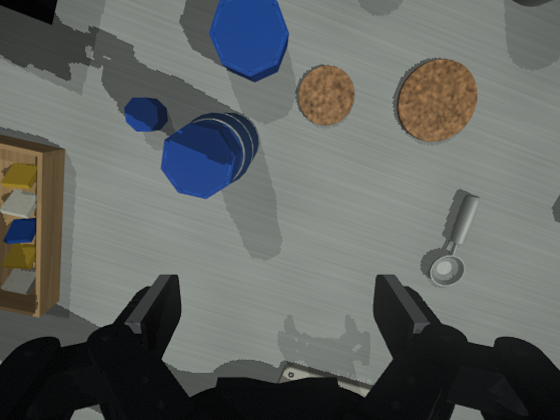

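```bash
python3 -m pendant '[{"slide":[0.016,0.072,-0.07],"twist":-14.3},{"slide":[0.016,0.072,-0.07],"twist":-14.3},{"slide":[0.016,0.072,-0.07],"twist":-14.3},{"slide":[0.016,0.072,-0.07],"twist":-14.3},{"slide":[0.016,0.072,-0.07],"twist":-14.3},{"slide":[0.016,0.072,-0.07],"twist":-14.3}]' 1 25
cat > f2.py <<'E'
from fit import *
p=np.array([.4292,.2992,.199,4.3])
g=grab("wrist");o=r.get_obs();print(o["position"],o["tool_rot"])
L=r.outline_of("blue_cup","wrist");[print(round(q["p"],2),q["position"],q["region"].sum()) for q in L]
e=np.array(proj(g,p[:3]-[0,0,.02]));b=min(L,key=lambda q:np.linalg.norm(np.array(q["position"])-e))
w=dict(np.load("w2.npz"));m=w.pop("m")
print(fit([(g,b["region"])],p),fit([(g,b["region"]),(w,m)],p))
print("spoon",[atz(w,q,0).round(3) for q in((472,195),(447,270))])
for c in((w,"w2"),):pass
L=r.outline_of("coaster_top","wrist")
for q in L:print("coaster",q["p"],q["position"],atz(g,q["position"],.008))
E
python3 f2.py
```

```text
time: 3.73
position: [0.4496, 0.1505, 0.3191]
tool_rot: [-177.8, 0.0, 7.4]
force: [0.8, 0.2, -0.0]
finger_gap: 1.005
gripper_force: 0.0
[0.44938788 0.15085    0.31904488] [-1.77789837e+02  1.96769840e-02  7.40443918e+00]
0.81 [133.9, 64.0] 8247
0.78 [57.3, 164.9] 1335
0.57 [63.0, 228.2] 9057
(array([0.42880052, 0.30053719, 0.19785781, 6.33265411]), np.float64(72.921875)) (array([ 0.42928294,  0.29944824,  0.19902009, 50.29471471]), np.float64(216.359375))
spoon [array([ 0.466, -0.04 , -0.   ]), array([ 0.35 , -0.061,  0.   ])]
coaster 0.85 [379.1, 86.9] [0.56183229 0.06626873 0.008     ]
coaster 0.75 [248.1, 107.6] [0.52325848 0.20269934 0.008     ]
```

```bash
python3 -c "
from station import r
o=r.get_obs();print(o['joint_positions'],o['position'])"
```

```text
[  7.44664403   6.98160306  -6.55095515  76.45430425   2.25517765
 179.9395524 ] [0.44940947 0.15186525 0.31951422]
```

```bash
python3 -m pendant '[{"slide":[-0.02,0.10,0],"twist":80},{"slide":[-0.02,0.10,0],"twist":80},{"slide":[-0.02,0.10,0],"twist":80},{"slide":[-0.02,0.10,0],"twist":80},{"slide":[-0.02,0.10,0],"twist":80},{"slide":[-0.02,0.10,0],"twist":80},{"slide":[-0.02,0.10,0],"twist":80},{"slide":[-0.02,0.10,0],"twist":80},{"slide":[-0.02,0.10,0],"twist":80},{"slide":[-0.02,0.10,0],"twist":80},{"slide":[-0.02,0.10,0],"twist":80},{"slide":[-0.02,0.10,0],"twist":80}]' 1 25
python3 -m pendant '[{"slide":[0,0.02,0],"twist":90},{"slide":[0,0.02,0],"twist":90},{"slide":[0,0.02,0],"twist":90},{"slide":[0,0.02,0],"twist":90},{"slide":[0,0.02,0],"twist":90},{"slide":[0,0.02,0],"twist":90},{"slide":[0,0.02,0],"twist":90},{"slide":[0,0.02,0],"twist":90},{"slide":[0,0.02,0],"twist":90},{"slide":[0,0.02,0],"twist":90},{"slide":[0,0.02,0],"twist":90},{"slide":[0,0.02,0],"twist":90}]'; python3 -c "
from station import r
o=r.get_obs();print(o['joint_positions'],o['position'])"
```

```text
time: 4.88
position: [0.4292, 0.2524, 0.3195]
tool_rot: [-177.8, 0.0, 87.9]
force: [-0.6, 0.1, 0.5]
finger_gap: 1.0
gripper_force: 0.0
time: 5.88
position: [0.4293, 0.2722, 0.3193]
tool_rot: [-177.8, 0.1, 173.6]
force: [-0.6, -0.1, 0.7]
finger_gap: 1.002
gripper_force: 0.0
[23.77692788 11.16972076 -1.41897292 78.43942783 -1.95600643 30.1604105 ] [0.42928827 0.2722023  0.31928665]
```

```bash
python3 -m pendant '[{"slide":[0,0.029,0],"twist":10.7},{"slide":[0,0.029,0],"twist":10.7},{"slide":[0,0.029,0],"twist":10.7},{"slide":[0,0.029,0],"twist":10.7},{"slide":[0,0.029,0],"twist":10.7}]'
python3 - <<'E'
from fit import *
o=r.get_obs();print(o["position"],o["tool_rot"],o["joint_positions"])
g=grab("wrist");cv2.imwrite("pics/w3.png",g["img"])
p=np.array([.4292,.2994,.199,4.3]);L=r.outline_of("blue_cup","wrist");[print(round(q["p"],2),q["position"],q["region"].sum()) for q in L]
e=np.array(proj(g,p[:3]-[0,0,.02]));b=min(L,key=lambda q:np.linalg.norm(np.array(q["position"])-e))
print(e,fit([(g,b["region"])],p))
E
```

```text
time: 6.3
position: [0.4293, 0.3005, 0.319]
tool_rot: [-177.8, 0.1, -176.1]
force: [0.6, 0.5, 0.1]
finger_gap: 1.006
gripper_force: 0.0
[0.42932156 0.30054203 0.31904044] [-1.77760566e+02  6.89722082e-02 -1.76072561e+02] [26.71086039 12.60538361  0.4185277  78.61716119 -2.09133014 22.79944451]
0.92 [385.0, 189.7] 1432
0.87 [284.9, 236.6] 7335
0.75 [281.7, 299.6] 3277
[285.04741931 230.52650587] (array([ 0.43036272,  0.2987191 ,  0.19916295, 48.11204877]), np.float64(79.8984375))
```

View pics/w3.png

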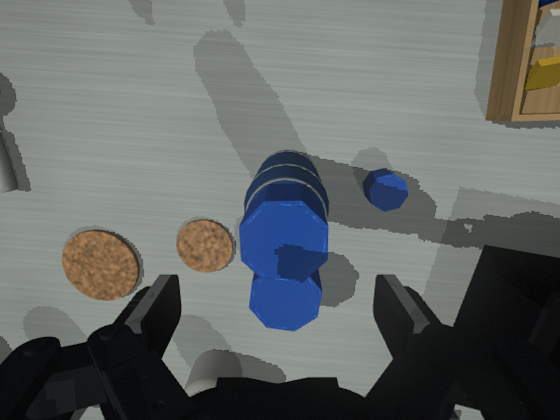

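```bash
python3 -m pendant '[{"slide":[0.0005,0,-0.04],"twist":0},{"slide":[0.0005,0,-0.08],"twist":0},{"slide":[0.0005,0,-0.08],"twist":0},{"slide":[0.0005,0,-0.08],"twist":0},{"slide":[0.0005,0,-0.08],"twist":0}]' 1 25
python3 -m pendant '[{"slide":[0,0,0],"twist":0},{"slide":[0,0,0],"twist":0},{"slide":[0,0,0],"twist":0},{"slide":[0,0,0],"twist":0},{"slide":[0,0,0],"twist":0},{"slide":[0,0,0],"twist":0}]' 0 25
```

```text
time: 6.82
position: [0.4308, 0.3007, 0.2409]
tool_rot: [-177.8, 0.2, -175.9]
force: [0.2, 0.4, -0.3]
finger_gap: 0.999
gripper_force: 0.0
time: 7.32
position: [0.4307, 0.301, 0.2408]
tool_rot: [-177.9, 0.2, -175.9]
force: [0.1, 0.5, 7.9]
finger_gap: 0.637
gripper_force: 25.6
```

```bash
python3 -m pendant '[{"slide":[0,0,0.02],"twist":0},{"slide":[0,0,0.05],"twist":0},{"slide":[0,0,0.075],"twist":0},{"slide":[0,0,0.075],"twist":0},{"slide":[0.01,-0.03,0.075],"twist":-4},{"slide":[0.02,-0.07,0.075],"twist":-4},{"slide":[0.03,-0.11,0.075],"twist":-4},{"slide":[0.04,-0.15,0.075],"twist":-4},{"slide":[0.044,-0.19,0.075],"twist":-4},{"slide":[0.044,-0.225,0.06],"twist":-4},{"slide":[0.044,-0.234,0.04],"twist":-4},{"slide":[0.044,-0.234,0.02],"twist":-4}]'
python3 - <<'E'
from h import *
S=grab("scene");cv2.imwrite("pics/s2.png",cv2.resize(S["img"][140:380,160:480],(800,600)))
o=r.get_obs();print(o["position"],o["tool_rot"],o["force"],o["finger_gap"],o["time"])
E
```

```text
time: 8.32
position: [0.4744, 0.0639, 0.2588]
tool_rot: [-177.7, 0.2, 179.9]
force: [0.6, 0.7, -2.2]
finger_gap: 0.631
gripper_force: 27.6
[0.47296095 0.0649208  0.2549002 ] [-1.77756510e+02 -1.65932198e-01  1.79925720e+02] [-0.8068609   0.66655425 -4.06052173] 0.6285642193684099 8.3667
```

View pics/s2.png

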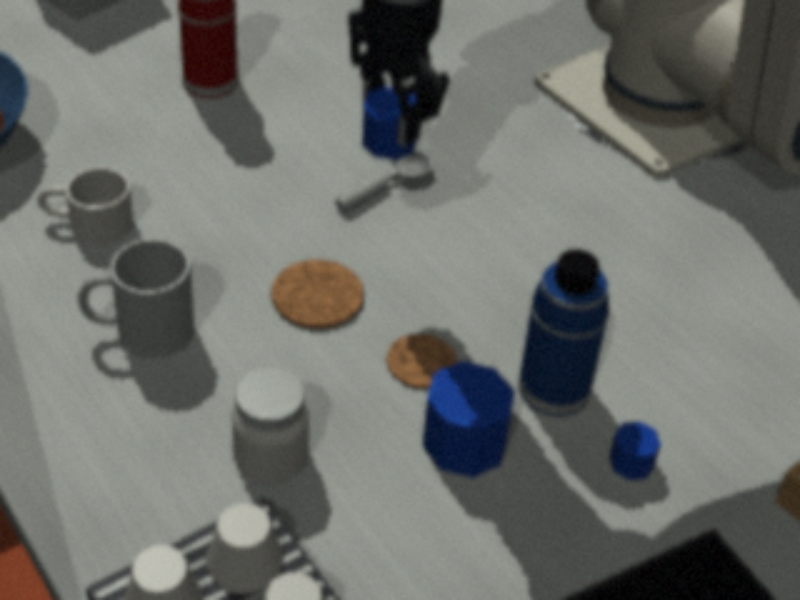

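```bash
python3 -m pendant '[{"slide":[0,0,-0.04],"twist":0},{"slide":[0,0,-0.08],"twist":0},{"slide":[0,0,-0.12],"twist":0},{"slide":[0,0,-0.145],"twist":0},{"slide":[0,0,-0.145],"twist":0},{"slide":[0,0,-0.145],"twist":0}]'
```

```text
time: 8.87
position: [0.4739, 0.0668, 0.114]
tool_rot: [-177.8, -0.1, -179.9]
force: [-0.3, -0.2, 0.2]
finger_gap: 0.637
gripper_force: 27.5
```

```bash
python3 -m pendant '[{"slide":[0.004,0,-0.01],"twist":0},{"slide":[0.008,0,-0.02],"twist":0},{"slide":[0.011,0,-0.02],"twist":0},{"slide":[0.011,0,-0.02],"twist":0},{"slide":[0.011,0,-0.02],"twist":0}]'
```

```text
time: 9.28
position: [0.4854, 0.0665, 0.0942]
tool_rot: [-177.8, 0.1, -179.9]
force: [-0.3, 0.6, -1.0]
finger_gap: 0.631
gripper_force: 27.5
```

```bash
python3 -m pendant '[{"slide":[0.005,0,0.003],"twist":0},{"slide":[0.009,0,0.006],"twist":0},{"slide":[0.014,0,0.008],"twist":0},{"slide":[0.020,0,0.009],"twist":0}]' - 20
python3 -m pendant '[{"slide":[0.005,0,0.0005],"twist":0},{"slide":[0.011,0,0.0005],"twist":0},{"slide":[0.016,0,0],"twist":0},{"slide":[0.021,0,-0.002],"twist":0},{"slide":[0.021,0,-0.002],"twist":0}]'
python3 - <<'E'
from h import *
S=grab("scene");a=cv2.resize(S["img"][220:290,250:330],(457,400),interpolation=cv2.INTER_CUBIC)
W=grab("wrist");cv2.imwrite("pics/s3.png",np.hstack([a,cv2.resize(W["img"],(343,257))[:257] if 0 else cv2.resize(W["img"][120:420,130:430],(343,400))]))
E
```

```text
time: 9.62
position: [0.5042, 0.0667, 0.1032]
tool_rot: [-177.8, -0.1, -179.9]
force: [-6.6, 0.8, 0.8]
finger_gap: 0.627
gripper_force: 21.9
time: 10.03
position: [0.5269, 0.0666, 0.1014]
tool_rot: [-177.8, 0.1, -179.9]
force: [-1.5, 1.3, 4.2]
finger_gap: 0.628
gripper_force: 22.6
```

View pics/s3.png

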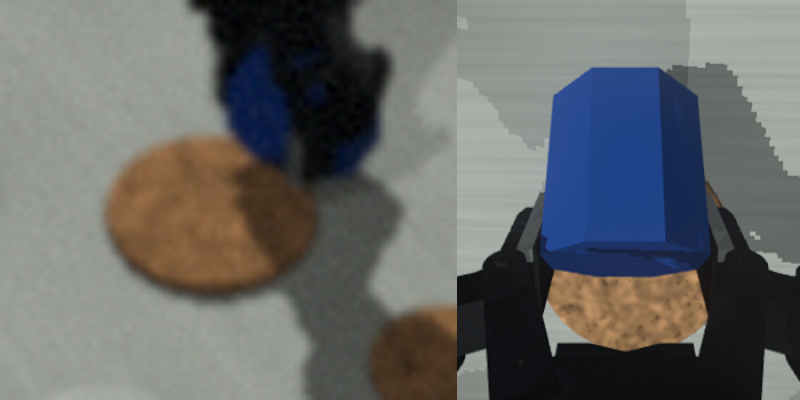

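```bash
python3 -m pendant '[{"slide":[0.005,0,-0.002],"twist":0},{"slide":[0.010,0,-0.005],"twist":0},{"slide":[0.010,0,-0.005],"twist":0},{"slide":[0.010,0,0.02],"twist":0},{"slide":[-0.02,0,0.025],"twist":0},{"slide":[-0.059,0,0.025],"twist":0},{"slide":[-0.059,0,0.015],"twist":0},{"slide":[-0.059,0,0],"twist":0},{"slide":[-0.059,0,-0.01],"twist":0},{"slide":[-0.059,0,-0.015],"twist":0},{"slide":[-0.059,0,-0.018],"twist":0},{"slide":[-0.059,0,-0.018],"twist":0}]'
```

```text
time: 11.13
position: [0.4705, 0.0662, 0.0847]
tool_rot: [-177.7, 0.5, -179.9]
force: [6.4, -0.5, 11.3]
finger_gap: 0.627
gripper_force: 26.4
```

```bash
python3 -m pendant '[{"slide":[0,0,-0.002],"twist":0},{"slide":[0,0,-0.004],"twist":0},{"slide":[0,0,-0.004],"twist":0}]'
python3 - <<'E'
from h import *
S=grab("scene");a=cv2.resize(S["img"][220:290,260:340],(457,400),interpolation=cv2.INTER_CUBIC)
W=grab("wrist");cv2.imwrite("pics/s4.png",np.hstack([a,cv2.resize(W["img"][120:420,130:430],(343,400))]))
E
```

```text
time: 11.38
position: [0.4721, 0.0661, 0.0818]
tool_rot: [-177.7, 0.8, -179.9]
force: [9.7, -0.1, 18.5]
finger_gap: 0.63
gripper_force: 27.9
```

View pics/s4.png

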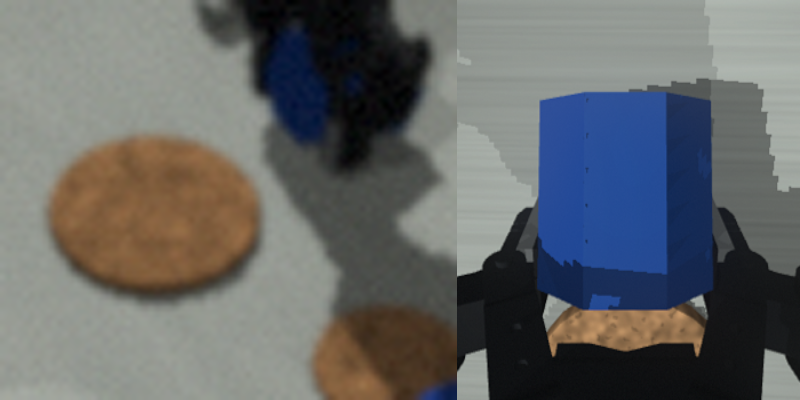

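```bash
python3 - <<'E'
from h import *
from scipy.optimize import least_squares
f=grab("wrist");P=r.get_obs();print(P["position"],P["tool_rot"],P["force"])
tr=np.array([[277,190],[279,351]])
def pts(v,gz):
    phi,L=v;c,s=np.cos(phi),np.sin(phi)  # phi: closed end up
    return [np.array([.472+c*a-s*.027,.065,gz+s*a+c*.027]) for a in(-L,.05-L)]
for gz in(.026,.028,.03,.033):
    q=least_squares(lambda v:[proj(f,X)[1]-t[1] for X,t in zip(pts(v,gz),tr)],[0,.036]);print(gz,np.degrees(q.x[0]),q.x[1],q.cost)
    phi,L=q.x;print("  low rim corner z",gz-np.sin(phi)*L-np.cos(phi)*.027)
E
```

```text
[0.47209579 0.06611889 0.08189016] [-177.70534784    0.748439   -179.915296  ] [ 9.8578351  -0.88930658 16.81750097]
0.026 20.279088891047422 0.03949400899420947 73.95334711438855
  low rim corner z -0.01301477836115697
0.028 19.54374086197664 0.04075015886618356 55.07069428994836
  low rim corner z -0.011076436033710037
0.03 18.774205640109464 0.04202096398352027 38.34801128469521
  low rim corner z -0.009087450053129657
0.033 17.54638632860428 0.04395970306639294 18.047107584760983
  low rim corner z -0.005996651739388032
```

```bash
python3 -m pendant '[{"slide":[-0.012,0,0.008],"twist":0},{"slide":[-0.012,0,0.006],"twist":0},{"slide":[-0.012,0,0.0],"twist":0},{"slide":[-0.008,0,-0.002],"twist":0},{"slide":[-0.004,0,-0.004],"twist":0},{"slide":[0,0,-0.006],"twist":0},{"slide":[0.004,0,-0.007],"twist":0},{"slide":[0.006,0,-0.007],"twist":0}]' - 20
python3 - <<'E'
from h import *
W=grab("wrist");cv2.imwrite("pics/w5.png",W["img"])
m=(W["img"][:,:,0].astype(int)-W["img"][:,:,2]>50);ys,xs=np.where(m);print(xs.min(),xs.max(),ys.min(),ys.max());c=m[:,262:292].any(1);print(np.where(c)[0][[0,-1]])
E
```

```text
time: 12.2
position: [0.4734, 0.0665, 0.0712]
tool_rot: [-177.8, 0.0, -179.9]
force: [-1.2, -0.3, 1.3]
finger_gap: 0.627
gripper_force: 27.1
194 359 193 377
[193 377]
```

View pics/w5.png

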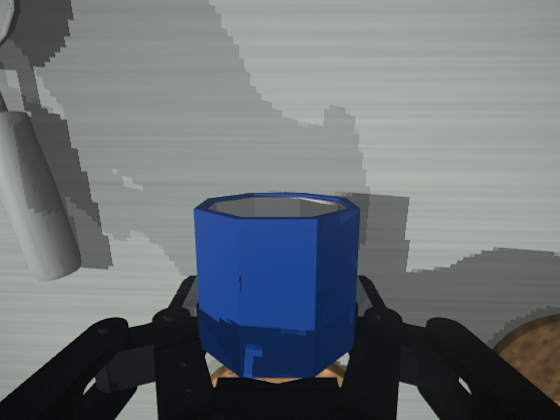

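```bash
python3 - <<'E'
from h import *
from scipy.optimize import least_squares
f=grab("wrist");P=r.get_obs();print(P["position"],P["force"],P["time"])
def pts(v):
    phi,x,z=v;c,s=np.cos(phi),np.sin(phi);a=np.array([c,0,s]);n=np.array([-s,0,c]);R=np.array([x,.0655,z])
    return [R+.027*n,R-.027*n,R+.05*a+.027*n]
q=least_squares(lambda v:[proj(f,X)[1]-t for X,t in zip(pts(v),(217,193.5,377))],[0,.43,.027],x_scale=[.1,.01,.01]);print(np.degrees(q.x[0]),q.x[1:],q.cost)
print([np.round(proj(f,X)) for X in pts(q.x)])
# widths check: rim corners
print(proj(f,[q.x[1],.0655+.0292*.924,q.x[2]]),proj(f,[q.x[1],.0655-.0292*.924,q.x[2]]))
E
```

```text
[0.47368757 0.06650549 0.0714831 ] [-0.0091032   0.09389076  0.21104664] 12.3
6.585940121062655 [0.42861977 0.02618811] 7.270142102516845e-27
[array([280., 217.]), array([284., 194.]), array([279., 377.])]
(np.float64(358.4069155699207), np.float64(203.49187008433142)) (np.float64(207.9458889493656), np.float64(201.78586282520322))
```

```bash
python3 -m pendant '[{"slide":[0,0,-0.001],"twist":0},{"slide":[0,0,-0.001],"twist":0},{"slide":[0,0,-0.001],"twist":0},{"slide":[0,0,0],"twist":0},{"slide":[0,0,0.0],"twist":0},{"slide":[0,0,0.0],"twist":0}]' 0.85 20
python3 - <<'E'
from h import *
from scipy.optimize import least_squares
f=grab("wrist");P=r.get_obs();print(P["position"],P["force"],P["time"])
cv2.imwrite("pics/w6.png",f["img"])
m=(f["img"][:,:,0].astype(int)-f["img"][:,:,2]>50);ys,xs=np.where(m);print(xs.min(),xs.max(),ys.min(),ys.max())
for x in(230,255,280,305,330):
    c=f["img"][170:400,x].astype(int);b=np.where((c[:,0]-c[:,2])>50)[0]+170
    print(x,b[:1],b[-1:],"breaks",b[1:][np.diff(b)>1][:4], b[:-1][np.diff(b)>1][:4])
E
```

```text
time: 12.8
position: [0.4731, 0.0665, 0.072]
tool_rot: [-177.8, 0.1, -179.9]
force: [0.9, 0.2, 0.1]
finger_gap: 0.847
gripper_force: 0.0
[0.47310322 0.06650617 0.07194371] [ 0.55643365 -0.16172367  0.03024155] 12.85
191 352 194 380
230 [233] [371] breaks [] []
255 [194] [378] breaks [235] [197]
280 [194] [379] breaks [235] [198]
305 [196] [377] breaks [234] [199]
330 [202] [360] breaks [226] [204]
```

```bash
python3 - <<'E'
from h import *
from scipy.optimize import least_squares
f=grab("wrist")
im=f["img"]
print(im[228:246,280].tolist())
def pts(v):
    phi,x,z=v;c,s=np.cos(phi),np.sin(phi);a=np.array([c,0,s]);n=np.array([-s,0,c]);R=np.array([x,.0655,z])
    return [R+.024*n,R-.027*n,R+.05*a+.027*n]
for t3 in(380,):
  q=least_squares(lambda v:[proj(f,X)[1]-t for X,t in zip(pts(v),(234.5,193.5,t3))],[0,.43,.027],x_scale=[.1,.01,.01]);print(np.degrees(q.x[0]),q.x[1:],q.cost)
# assume lying flat on the counter: rim x from the top inner edge, low edge
for X,t in((.051,234.5),(.0,193.5),(.054,380)):
  g=atz(f,(280,t),X);print(X,g)
E
```

```text
[[98, 98, 96], [98, 97, 95], [98, 97, 96], [99, 98, 96], [99, 98, 96], [100, 99, 98], [96, 90, 87], [84, 42, 24], [85, 45, 28], [87, 46, 29], [114, 58, 33], [145, 72, 38], [142, 71, 35], [143, 71, 36], [142, 71, 35], [142, 71, 36], [142, 71, 36], [142, 71, 36]]
-0.03477236478355837 [0.43112682 0.02656226] 2.1002632740604218e-26
0.051 [0.43097917 0.06533906 0.051     ]
0.0 [4.31022802e-01 6.38192457e-02 2.77555756e-17]
0.054 [0.48069053 0.06563456 0.054     ]
```

```bash
python3 -m pendant '[{"slide":[0,0.001,0.006],"twist":0},{"slide":[-0.015,0.001,0.006],"twist":0},{"slide":[-0.031,0.001,0.006],"twist":0},{"slide":[-0.031,0.001,0.006],"twist":0},{"slide":[-0.031,0.001,0.006],"twist":0}]' 0.85 25
python3 -m pendant '[{"slide":[0,0,0],"twist":0},{"slide":[0,0,0],"twist":0},{"slide":[0,0,0],"twist":0},{"slide":[0,0,0],"twist":0},{"slide":[0,0,0],"twist":0}]' 0 25
```

```text
time: 13.32
position: [0.4419, 0.0676, 0.0783]
tool_rot: [-177.8, 0.1, -179.9]
force: [0.4, -0.4, -0.1]
finger_gap: 0.848
gripper_force: 0.0
time: 13.73
position: [0.443, 0.0675, 0.0783]
tool_rot: [-177.8, 0.1, -179.9]
force: [-1.9, 1.0, 7.7]
finger_gap: 0.634
gripper_force: 25.0
```

```bash
python3 -m pendant '[{"slide":[0,0,0.003],"twist":0},{"slide":[0.015,0,0.003],"twist":0},{"slide":[0.027,0,0.003],"twist":0},{"slide":[0.031,0,0.003],"twist":0},{"slide":[0.034,0,0.006],"twist":0},{"slide":[0.038,0,0.011],"twist":0},{"slide":[0.042,0,0.015],"twist":0}]' - 20
python3 - <<'E'
from h import *
f=grab("wrist");P=r.get_obs();print(P["position"],P["force"],P["time"])
im=f["img"].astype(int)
for x in(255,280,305):
    c=im[:,x];b=np.where((c[:,0]-c[:,2])>30)[0];print(x,b[:1],b[-1:],b[1:][np.diff(b)>1][:4], b[:-1][np.diff(b)>1][:4])
E
```

```text
time: 14.32
position: [0.4828, 0.0676, 0.0923]
tool_rot: [-177.8, -0.2, -179.9]
force: [-5.1, 0.4, -2.7]
finger_gap: 0.632
gripper_force: 21.8
[0.48373781 0.06758519 0.09308102] [-6.64908491  0.15624141  3.02249328] 14.3667
255 [239] [378] [324] [244]
280 [239] [382] [324] [244]
305 [241] [377] [324] [248]
```

```bash
python3 -m pendant '[{"slide":[0.005,0,0.0045],"twist":0},{"slide":[0.010,0,0.007],"twist":0},{"slide":[0.016,0,0.009],"twist":0},{"slide":[0.0215,0,0.0105],"twist":0},{"slide":[0.0275,0,0.011],"twist":0},{"slide":[0.033,0,0.0105],"twist":0},{"slide":[0.039,0,0.0095],"twist":0},{"slide":[0.0465,0,0.007],"twist":0},{"slide":[0.0465,0,0.007],"twist":0}]' - 20
cat > q.py <<'E'
from h import *
f=grab("wrist");P=r.get_obs();print(P["position"],P["force"],P["time"])
cv2.imwrite("pics/wl.png",f["img"])
im=f["img"].astype(int);m=(im[:,:,0]-im[:,:,2]>30);ys,xs=np.where(m);print(xs.min(),xs.max(),ys.min(),ys.max())
for x in(255,280,305):
    c=im[:,x];b=np.where((c[:,0]-c[:,2])>30)[0];print(x,b[:1],b[-1:],b[1:][np.diff(b)>1][:4], b[:-1][np.diff(b)>1][:4])
E
python3 q.py
```

```text
time: 15.12
position: [0.5319, 0.0674, 0.0992]
tool_rot: [-177.8, 0.1, -179.9]
force: [-0.1, 0.2, -1.1]
finger_gap: 0.628
gripper_force: 22.0
[0.53106779 0.06745433 0.09924294] [-0.65983281 -0.43638678 -1.86355849] 15.1667
204 350 232 383
255 [233] [378] [330] [238]
280 [233] [383] [330] [238]
305 [235] [377] [330] [242]
```

```bash
python3 - <<'E'
from h import *
from scipy.optimize import least_squares
f=grab("wrist");P=r.get_obs();p=np.array(P["position"])
def res(v,rows):
    phi,L,gz=v;a=np.array([np.cos(phi),0,np.sin(phi)]);n=np.array([-a[2],0,a[0]]);R=np.array([p[0],.0655,p[2]-gz])-L*a
    X=[R-.027*n,R-.024*n,R+.024*n]
    return [proj(f,x)[1]-t for x,t in zip(X,rows)]+[(L-.011)/.003,(gz-.051)/.004]
for g in(0,-30,-60,-90):
    q=least_squares(lambda v:res(v,(232.5,238,330)),[np.radians(g),.011,.051],x_scale=[.1,.01,.01]);print(np.degrees(q.x[0]),q.x[1:],q.cost,q.fun.round(1))
im=f["img"].copy();cv2.imwrite("pics/v10.png",im[180:420,140:420])
E
```

```text
-20.065724328462554 [0.01359927 0.05403536] 1.0495900314264888 [ 0.7 -0.6  0.1  0.9  0.8]
-20.06571492519159 [0.01359928 0.05403534] 1.0495900314313167 [ 0.7 -0.6  0.1  0.9  0.8]
-92.9663161871498 [0.0017779  0.06597703] 12.09483456693459 [-0.2  0.7  0.4 -3.1  3.7]
-92.96631219836242 [0.00177794 0.06597707] 12.094834566895395 [-0.2  0.7  0.4 -3.1  3.7]
```

View pics/v10.png

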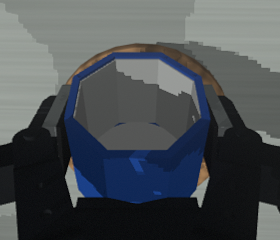

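```bash
python3 - <<'E'
from h import *
from scipy.optimize import least_squares
f=grab("wrist");P=r.get_obs();p=np.array(P["position"]);print(P["time"],f["origin"]-p)
def P5(v):
    phi,L,gz=v;a=np.array([np.cos(phi),0,np.sin(phi)]);n=np.array([-a[2],0,a[0]]);R=np.array([p[0],.0655,p[2]-gz])-L*a
    return [R-.027*n,R-.024*n,R+.024*n,R+.046*a-.024*n,R+.05*a+.027*n]
rows=(232.5,238,330,302)
def res(v,w): return [(proj(f,x)[1]-t)/1.5 for x,t in zip(P5(v),rows)]+[(v[1]-.011)/w,(v[2]-.051)/w]
for w in(.003,.02):
  for g in(-20,-50,-80):
    q=least_squares(lambda v:res(v,w),[np.radians(g),.011,.051],x_scale=[.1,.01,.01]);print(w,np.degrees(q.x[0]).round(1),q.x[1:].round(4),q.cost.round(1),q.fun.round(1),[round(proj(f,x)[1]) for x in P5(q.x)])
E
```

```text
15.2667 [-0.0759524   0.00136122  0.06967634]
0.003 -19.8 [0.0143 0.0537] 1.2 [ 0.5 -0.4  0.2  0.1  1.1  0.9] [233, 237, 330, 302, 406]
0.003 -19.8 [0.0143 0.0537] 1.2 [ 0.5 -0.4  0.2  0.1  1.1  0.9] [233, 237, 330, 302, 406]
0.003 -19.8 [0.0143 0.0537] 1.2 [ 0.5 -0.4  0.2  0.1  1.1  0.9] [233, 237, 330, 302, 406]
0.02 -19.9 [0.0142 0.0538] 0.2 [ 0.4 -0.4  0.  -0.   0.2  0.1] [233, 237, 330, 302, 406]
0.02 -19.9 [0.0142 0.0538] 0.2 [ 0.4 -0.4  0.  -0.   0.2  0.1] [233, 237, 330, 302, 406]
0.02 -19.9 [0.0142 0.0538] 0.2 [ 0.4 -0.4  0.  -0.   0.2  0.1] [233, 237, 330, 302, 406]
```

```bash
python3 -m pendant '[{"slide":[0,0,0.012],"twist":0},{"slide":[-0.035,0,0.012],"twist":0},{"slide":[-0.055,0,0.008],"twist":0},{"slide":[-0.055,0,-0.004],"twist":0},{"slide":[-0.053,0,-0.007],"twist":0},{"slide":[-0.053,0,-0.007],"twist":0}]' - 20
python3 -m pendant '[{"slide":[0.006,0,0],"twist":0},{"slide":[0.010,0,0.001],"twist":0},{"slide":[0.0135,0,0.003],"twist":0},{"slide":[0.017,0,0.005],"twist":0},{"slide":[0.0215,0,0.007],"twist":0},{"slide":[0.026,0,0.0085],"twist":0}]' - 20
cat > tilt.py <<'E'
from h import *
from scipy.optimize import least_squares
f=grab("wrist");P=r.get_obs();p=np.array(P["position"]);print(P["time"],p.round(4),np.round(P["force"],1))
im=f["img"].astype(int);rows=[]
for x in(265,275,285):
    b=np.where((im[150:,x,0]-im[150:,x,2])>30)[0]+150;i=np.where(np.diff(b)>8)[0];rows.append([b[0],b[i[0]] if len(i) else 0,b[i[-1]+1] if len(i) else 0,b[-1]])
print(rows);rows=np.median(rows,0)
def P5(v):
    phi,L,gz=v;a=np.array([np.cos(phi),0,np.sin(phi)]);n=np.array([-a[2],0,a[0]]);R=np.array([p[0],.0655,p[2]-gz])-L*a
    return [R-.027*n,R-.024*n,R+.024*n,R+.05*a+.027*n,R+.05*a-.027*n]
def res(v): return [(proj(f,x)[1]-t)/1.5 for x,t in zip(P5(v),(rows[0]-.5,rows[1]+.5,rows[2]-.5))]+[(v[1]-.014)/.004,(v[2]-.0538)/.002]
for g in(-20,-50,-80):
    q=least_squares(res,[np.radians(g),.014,.0538],x_scale=[.1,.01,.01]);print(np.degrees(q.x[0]).round(1),q.x[1:].round(4),q.cost.round(1),[round(proj(f,x)[1]) for x in P5(q.x)],"low corner",P5(q.x)[4].round(4))
E
python3 tilt.py
```

```text
time: 15.77
position: [0.4776, 0.0675, 0.0926]
tool_rot: [-177.8, 0.0, -179.9]
force: [1.4, 0.2, -1.5]
finger_gap: 0.63
gripper_force: 22.0
time: 16.27
position: [0.503, 0.0676, 0.1011]
tool_rot: [-177.8, -0.1, -179.9]
force: [-6.1, 0.2, -0.4]
finger_gap: 0.628
gripper_force: 22.1
16.3167 [0.5041 0.0676 0.1014] [-5.1  0.5  3.5]
[[np.int64(221), np.int64(227), np.int64(343), np.int64(380)], [np.int64(221), np.int64(227), np.int64(343), np.int64(380)], [np.int64(221), np.int64(227), np.int64(343), np.int64(380)]]
-33.6 [0.0213 0.0547] 2.0 [222, 227, 343, 387, 278] low corner [0.513  0.0655 0.0083]
-33.6 [0.0213 0.0547] 2.0 [222, 227, 343, 387, 278] low corner [0.513  0.0655 0.0083]
-33.6 [0.0213 0.0547] 2.0 [222, 227, 343, 387, 278] low corner [0.513  0.0655 0.0083]
```

```bash
python3 -m pendant '[{"slide":[0.0,0,0.007],"twist":0},{"slide":[0.014,0,0.007],"twist":0},{"slide":[0.016,0,0.002],"twist":0},{"slide":[0.016,0,-0.0015],"twist":0},{"slide":[0.022,0,-0.0015],"twist":0},{"slide":[0.027,0,-0.001],"twist":0},{"slide":[0.032,0,-0.0005],"twist":0},{"slide":[0.037,0,-0.001],"twist":0},{"slide":[0.041,0,-0.0015],"twist":0}]' - 20
python3 tilt.py
```

```text
time: 17.07
position: [0.5437, 0.0675, 0.1003]
tool_rot: [-177.7, -0.0, -179.9]
force: [-7.7, 0.7, 13.1]
finger_gap: 0.629
gripper_force: 25.8
17.1167 [0.5444 0.0675 0.1003] [-3.8 -0.1 11.4]
[[np.int64(218), np.int64(225), np.int64(352), np.int64(372)], [np.int64(218), np.int64(225), np.int64(353), np.int64(372)], [np.int64(218), np.int64(225), np.int64(353), np.int64(372)]]
-41.9 [0.0231 0.0546] 3.1 [219, 225, 352, 377, 266] low corner [0.5464 0.0655 0.0077]
-41.9 [0.0231 0.0546] 3.1 [219, 225, 352, 377, 266] low corner [0.5464 0.0655 0.0077]
-41.9 [0.0231 0.0546] 3.1 [219, 225, 352, 377, 266] low corner [0.5464 0.0655 0.0077]
```

```bash
python3 -m pendant '[{"slide":[0.006,0,-0.001],"twist":0},{"slide":[0.012,0,-0.002],"twist":0},{"slide":[0.017,0,-0.003],"twist":0},{"slide":[0.022,0,-0.005],"twist":0},{"slide":[0.026,0,-0.007],"twist":0}]' - 20
python3 tilt.py
```

```text
time: 17.53
position: [0.5701, 0.0674, 0.0931]
tool_rot: [-177.7, 0.0, -179.9]
force: [-4.9, -0.0, 8.3]
finger_gap: 0.63
gripper_force: 26.8
17.5833 [0.5706 0.0674 0.0927] [-1.3  0.3  8.1]
[[np.int64(225), np.int64(233), np.int64(375), np.int64(380)], [np.int64(225), np.int64(233), np.int64(375), np.int64(382)], [np.int64(225), np.int64(233), np.int64(375), np.int64(381)]]
-55.2 [0.0237 0.0525] 3.7 [226, 234, 374, 364, 252] low corner [0.5635 0.0655 0.0032]
-55.2 [0.0237 0.0525] 3.7 [226, 234, 374, 364, 252] low corner [0.5635 0.0655 0.0032]
-55.2 [0.0237 0.0525] 3.7 [226, 234, 374, 364, 252] low corner [0.5635 0.0655 0.0032]
```

```bash
python3 -m pendant '[{"slide":[0.003,0,-0.001],"twist":0},{"slide":[0.006,0,-0.003],"twist":0},{"slide":[0.008,0,-0.005],"twist":0},{"slide":[0.009,0,-0.006],"twist":0}]' - 20
python3 tilt.py
```

```text
time: 17.92
position: [0.5794, 0.0674, 0.0871]
tool_rot: [-177.7, 0.0, -179.9]
force: [-3.9, -1.3, 8.7]
finger_gap: 0.627
gripper_force: 27.3
17.9667 [0.5795 0.0674 0.087 ] [-1.1 -0.1  7.5]
[[np.int64(216), 0, 0, np.int64(248)], [np.int64(216), np.int64(248), np.int64(381), np.int64(382)], [np.int64(216), np.int64(248), np.int64(381), np.int64(381)]]
-60.9 [0.0253 0.0527] 72.7 [228, 237, 380, 357, 245] low corner [ 5.679e-01  6.550e-02 -4.000e-04]
-60.9 [0.0253 0.0527] 72.7 [228, 237, 380, 357, 245] low corner [ 5.679e-01  6.550e-02 -4.000e-04]
-60.9 [0.0253 0.0527] 72.7 [228, 237, 380, 357, 245] low corner [ 5.679e-01  6.550e-02 -4.000e-04]
```

```bash
cat > up.py <<'E'
from h import *
f=grab("wrist");P=r.get_obs();p=np.array(P["position"]);print(P["time"],p.round(4),np.round(P["force"],1))
im=f["img"]
c=im[200:260,275].astype(int);print([(i+200,v.tolist()) for i,v in enumerate(c) if i and np.abs(v-c[i-1]).sum()>12])
for th in(70,75,80,85,90,95):
    a=np.array([np.cos(np.radians(th)),0,-np.sin(np.radians(th))]);n=np.array([-a[2],0,a[0]])
    for L in(.022,.027):
        G=np.array([p[0],.0655,0]);low=min((G+(.05-L)*a+k*.027*n)[2] for k in(-1,1));G[2]=.008-low
        print(th,L,"gz",round(p[2]-G[2],4),"low,rimout,rimin",[round(proj(f,X)[1]) for X in(G+(.05-L)*a-.027*n,G-L*a-.027*n,G-L*a-.024*n)])
E
python3 up.py
```

```text
18.0167 [0.5794 0.0674 0.0871] [-2.6  0.4  5.5]
[(213, [60, 86, 113]), (214, [40, 52, 67]), (215, [53, 48, 54]), (216, [68, 37, 30]), (239, [78, 43, 31]), (240, [115, 58, 35]), (241, [142, 72, 41]), (248, [145, 87, 62]), (249, [147, 122, 108]), (250, [108, 112, 112]), (251, [95, 97, 96])]
70 0.022 gz 0.0435 low,rimout,rimin [243, 249, 258]
70 0.027 gz 0.0482 low,rimout,rimin [240, 244, 253]
75 0.022 gz 0.045 low,rimout,rimin [237, 253, 262]
75 0.027 gz 0.0499 low,rimout,rimin [235, 250, 259]
80 0.022 gz 0.0468 low,rimout,rimin [232, 258, 267]
80 0.027 gz 0.0517 low,rimout,rimin [230, 256, 265]
85 0.022 gz 0.0488 low,rimout,rimin [226, 264, 272]
85 0.027 gz 0.0538 low,rimout,rimin [225, 262, 271]
90 0.022 gz 0.0511 low,rimout,rimin [221, 269, 277]
90 0.027 gz 0.0561 low,rimout,rimin [221, 269, 277]
95 0.022 gz 0.0488 low,rimout,rimin [219, 281, 289]
95 0.027 gz 0.0538 low,rimout,rimin [220, 282, 290]
```

```bash
python3 -m pendant '[{"slide":[0.002,0,-0.002],"twist":0},{"slide":[0.004,0,-0.004],"twist":0},{"slide":[0.005,0,-0.0055],"twist":0},{"slide":[0.005,0,-0.006],"twist":0}]' - 20
python3 up.py | head -2
```

```text
time: 18.35
position: [0.5845, 0.0672, 0.0823]
tool_rot: [-177.7, 0.1, -179.9]
force: [-7.5, -3.6, 22.7]
finger_gap: 0.629
gripper_force: 29.9
18.4 [0.5844 0.0672 0.0823] [-5.9 -3.2 18.7]
[(208, [75, 78, 92]), (209, [81, 40, 29]), (254, [101, 50, 30]), (255, [142, 69, 36])]
```

```bash
python3 -m pendant '[{"slide":[0,0,0.003],"twist":0},{"slide":[0,0,0.003],"twist":0},{"slide":[0,0,0.003],"twist":0}]' - 20
python3 -m pendant '[{"slide":[0,0,0],"twist":0},{"slide":[0,0,0],"twist":0},{"slide":[0,0,0],"twist":0},{"slide":[0,0,0],"twist":0}]' 0.85 20
python3 up.py | head -2
```

```text
time: 18.65
position: [0.5845, 0.0675, 0.0837]
tool_rot: [-177.8, 0.1, -179.9]
force: [0.5, 0.6, -1.6]
finger_gap: 0.629
gripper_force: 27.2
time: 18.98
position: [0.5845, 0.0675, 0.0836]
tool_rot: [-177.8, 0.0, -179.9]
force: [0.2, -0.3, -0.6]
finger_gap: 0.847
gripper_force: 0.0
19.0333 [0.5845 0.0675 0.0837] [-0.4 -0.8  0.1]
[(207, [74, 77, 91]), (208, [82, 42, 30]), (250, [91, 46, 28]), (251, [125, 61, 34]), (252, [142, 70, 36]), (259, [135, 75, 51])]
```

```bash
python3 -m pendant '[{"slide":[0,0,0.04],"twist":0},{"slide":[0,0,0.08],"twist":0},{"slide":[-0.01,0,0.12],"twist":0},{"slide":[-0.01,0,0.14],"twist":0},{"slide":[-0.01,0,0.14],"twist":0},{"slide":[-0.01,0,0.14],"twist":0}]' 0.85
cat > fin.py <<'E'
from fit import *
g=grab("wrist");o=r.get_obs();print(o["position"],o["time"])
p=np.array([.572,.0655,.058,0]);L=r.outline_of("blue_cup","wrist");[print(round(q["p"],2),q["position"],q["region"].sum()) for q in L]
e=np.array(proj(g,p[:3]-[0,0,.02]));b=min(L,key=lambda q:np.linalg.norm(np.array(q["position"])-e))
print("cup",fit([(g,b["region"])],p))
im=g["img"].astype(int);cupm=b["region"]
cork=((im[:,:,2]-im[:,:,0])>25)
for q in r.outline_of("coaster_top","wrist"):
    print("coaster",round(q["p"],2),q["position"],q["region"].sum())
# circle of r=50mm at z=.008 fitted to cork outer boundary pixels
for q in r.outline_of("coaster_top","wrist"):
    m=(q["region"]|cupm).astype(np.uint8);c=max(cv2.findContours(m,0,1)[0],key=len)[:,0,:]
    d=cv2.dilate(cupm.astype(np.uint8),np.ones((7,7)))
    c=[t for t in c if not d[t[1],t[0]] and 3<t[0]<556 and 3<t[1]<416]
    X=np.array([atz(g,t,.008)[:2] for t in c])
    from scipy.optimize import least_squares
    s=least_squares(lambda v:np.hypot(*(X-v[:2]).T)-v[2],[.562,.065,.05],loss="soft_l1",f_scale=.001);print("circle",s.x.round(4),len(c),np.sqrt(2*s.cost/len(c)))
cv2.imwrite("pics/fin.png",g["img"])
E
python3 fin.py
```

```text
time: 19.53
position: [0.5749, 0.0675, 0.2251]
tool_rot: [-177.7, 0.2, -179.9]
force: [0.1, 0.1, -0.9]
finger_gap: 0.85
gripper_force: 0.0
[0.57442916 0.06751401 0.2235957 ] 19.5833
0.67 [541.5, 176.7] 3020
cup (array([ 7.06438699e+00,  6.74640126e+00, -4.39054147e+01,  1.55970294e+04]), np.float64(3020.875))
coaster 0.96 [288.5, 163.8] 5959
coaster 0.9 [445.9, 143.9] 6031
circle [0.5597 0.0652 0.0479] 367 0.0037069669041320816
circle [0.5224 0.1991 0.0353] 247 0.00035494637665878747
```

```bash
cat > fin2.py <<'E'
from fit import *
from scipy.optimize import least_squares
g=grab("wrist");o=r.get_obs();print(o["position"],o["time"])
p=np.array([.572,.0655,.058,0]);im=g["img"].astype(int)
e=np.array(proj(g,p[:3]-[0,0,.02]));print(e)
bl=((im[:,:,0]-im[:,:,2])>30).astype(np.uint8)
n,lab,st,ce=cv2.connectedComponentsWithStats(bl);k=[i for i in range(1,n) if st[i,4]>100 and np.linalg.norm(ce[i]-e)<80];print([(st[i].tolist(),ce[i].round()) for i in k])
ys,xs=np.where(np.isin(lab,k));h=cv2.convexHull(np.c_[xs,ys].astype(np.int32));m=np.zeros((420,560),np.uint8);cv2.fillConvexPoly(m,h,1)
print("cup",fit([(g,m)],p))
q=r.outline_of("coaster_top","wrist");q=min(q,key=lambda q:np.linalg.norm(np.array(q["position"])-e))
u=(q["region"]|(m>0)).astype(np.uint8);c=max(cv2.findContours(u,0,1)[0],key=len)[:,0,:];d=cv2.dilate(m,np.ones((9,9)))
c=[t for t in c if not d[t[1],t[0]]];X=np.array([atz(g,t,.008)[:2] for t in c])
s=least_squares(lambda v:np.hypot(*(X-v).T)-.05,[.562,.065],loss="soft_l1",f_scale=.001);print("circle",s.x.round(4),len(c),np.sqrt(2*s.cost/len(c)))
E
python3 fin2.py
```

```text
[0.57419723 0.06747884 0.22236723] 19.7833
[284.84895734 209.84299996]
[([246, 176, 73, 81, 1512], array([281., 208.]))]
cup (array([0.57751407, 0.06351035, 0.0555002 , 0.19851639]), np.float64(25.0))
circle [0.5618 0.065 ] 230 0.000912741043922647
```

```bash
python3 -m pendant '[{"slide":[0.003,-0.002,-0.04],"twist":0},{"slide":[0.003,-0.002,-0.08],"twist":0},{"slide":[0.003,-0.002,-0.11],"twist":0},{"slide":[0.003,-0.002,-0.133],"twist":0},{"slide":[0.003,-0.002,-0.133],"twist":0},{"slide":[0.003,-0.002,-0.133],"twist":0}]' 0.85 20
python3 -m pendant '[{"slide":[0,0,0],"twist":0},{"slide":[0,0,0],"twist":0},{"slide":[0,0,0],"twist":0},{"slide":[0,0,0],"twist":0},{"slide":[0,0,0],"twist":0}]' 0 20
python3 -m pendant '[{"slide":[0,0,0.003],"twist":0},{"slide":[0,0,0.003],"twist":0},{"slide":[-0.008,0.0015,0.003],"twist":0},{"slide":[-0.0155,0.0015,0.003],"twist":0},{"slide":[-0.0155,0.0015,0.003],"twist":0},{"slide":[-0.0155,0.0015,0.001],"twist":0},{"slide":[-0.0155,0.0015,-0.0005],"twist":0},{"slide":[-0.0155,0.0015,-0.0005],"twist":0}]'
```

```text
time: 20.33
position: [0.577, 0.0655, 0.0898]
tool_rot: [-177.8, -0.1, -179.9]
force: [0.3, -0.4, 1.0]
finger_gap: 0.852
gripper_force: 0.0
time: 20.75
position: [0.5785, 0.0655, 0.0927]
tool_rot: [-177.8, 0.2, -179.9]
force: [-0.0, -1.0, 7.3]
finger_gap: 0.639
gripper_force: 23.0
time: 21.42
position: [0.5614, 0.0672, 0.0922]
tool_rot: [-177.8, 0.1, -179.9]
force: [-11.1, 0.5, 24.9]
finger_gap: 0.635
gripper_force: 23.0
```

```bash
python3 -m pendant '[{"slide":[0,0,0.0015],"twist":0},{"slide":[0,0,0.003],"twist":0},{"slide":[0,0,0.003],"twist":0}]'
python3 -m pendant '[{"slide":[0,0,0],"twist":0},{"slide":[0,0,0],"twist":0},{"slide":[0,0,0],"twist":0},{"slide":[0,0,0],"twist":0}]' 0.85 20
python3 -m pendant '[{"slide":[0,0,0.03],"twist":0},{"slide":[0,0,0.07],"twist":0},{"slide":[0,0,0.11],"twist":0},{"slide":[0,0,0.13],"twist":0},{"slide":[0,0,0.13],"twist":0},{"slide":[0,0,0.13],"twist":0}]'
python3 fin2.py
```

```text
time: 21.67
position: [0.5622, 0.067, 0.0935]
tool_rot: [-177.8, 0.1, -179.9]
force: [0.3, 0.2, -0.1]
finger_gap: 0.635
gripper_force: 21.1
time: 22.0
position: [0.5621, 0.067, 0.0931]
tool_rot: [-177.8, 0.0, -179.9]
force: [0.9, 0.0, -0.4]
finger_gap: 0.847
gripper_force: 0.0
time: 22.5
position: [0.5624, 0.067, 0.2244]
tool_rot: [-177.8, 0.2, -179.9]
force: [0.4, 0.5, -0.2]
finger_gap: 0.856
gripper_force: 0.0
[0.56187222 0.06700992 0.2229775 ] 22.55
[285.38426335 221.75173202]
[([247, 168, 73, 80, 1360], array([281., 201.]))]
cup (array([ 0.56125773,  0.06342854,  0.05181764, 42.94464822]), np.float64(118.8125))Traceback (most recent call last):
  File "fin2.py", line 13, in <module>
    s=least_squares(lambda v:np.hypot(*(X-v).T)-.05,[.562,.065],loss="soft_l1",f_scale=.001);print("circle",s.x.round(4),len(c),np.sqrt(2*s.cost/len(c)))
    return func(*args, **kwargs)
    vector_fun = VectorFunction(
        fun_wrapped,
    ...<6 lines>...
        workers=workers
    )
    self._update_fun()
    ~~~~~~~~~~~~~~~~^^
    self.f = self.fun_wrapped(xp_copy(self.x))
             ~~~~~~~~~~~~~~~~^^^^^^^^^^^^^^^^^
    return np.atleast_1d(self.fun(x))
                         ~~~~~~~~^^^
    return self.f(x, *self.args, **self.kwargs)
           ~~~~~~^^^^^^^^^^^^^^^^^^^^^^^^^^^^^^
  File "fin2.py", line 13, in <lambda>
    s=least_squares(lambda v:np.hypot(*(X-v).T)-.05,[.562,.065],loss="soft_l1",f_scale=.001);print("circle",s.x.round(4),len(c),np.sqrt(2*s.cost/len(c)))
                                        ~^~
ValueError: operands could not be broadcast together with shapes (0,) (2,)
```

```bash
python3 -m pendant '[{"slide":[-0.03,0,0.03],"twist":0},{"slide":[-0.05,0,0.05],"twist":0},{"slide":[-0.05,0,0.05],"twist":0},{"slide":[-0.05,0,0.05],"twist":0},{"slide":[-0.05,0,0.05],"twist":0}]'
sed -i 's/p=np.array(\[.572,.0655,.058,0\])/p=np.array([.562,.0645,.058,0])/; s/^q=r.outline_of.*/L=r.outline_of("coaster_top","wrist");[print(t["p"],t["position"],t["region"].sum()) for t in L];q=min(L,key=lambda q:np.linalg.norm(np.array(q["position"])-e))/' fin2.py
cat >> fin2.py <<'E'
for c,th in(("top",("blue_flask","blue_cup","red_cup","red_flask")),("scene",("blue_flask","blue_cup","red_cup","coaster_top"))):
    f=grab(c)
    for t in th:print(c,t,[(round(q["p"],2),np.round(q["position"]).tolist()) for q in r.outline_of(t,c)])
    cm=f["img"].astype(int);b=((cm[:,:,0]-cm[:,:,2])>30);u=np.array(proj(f,[.562,.065,.03]));Y,Xx=np.mgrid[:420,:560];b&=np.hypot(Xx-u[0],Y-u[1])<30;ys,xs=np.where(b)
    print(c,"expected",u.round(1),"blue",xs.min(),xs.max(),ys.min(),ys.max());k=np.array([proj(f,X) for X in model([.562,.065,.058,0])]);print("model",k.min(0).round(),k.max(0).round())
E
python3 fin2.py
```

```text
time: 23.02
position: [0.512, 0.067, 0.272]
tool_rot: [-177.8, -0.0, -179.9]
force: [-0.1, -0.8, -0.9]
finger_gap: 0.851
gripper_force: 0.0
[0.51213021 0.06696828 0.27178885] 23.0667
[284.70167063 246.17427615]
[([255, 210, 58, 69, 1137], array([281., 237.]))]
cup (array([ 0.56228668,  0.06322641,  0.05296661, -1.00108936]), np.float64(103.8515625))
0.96 [297.0, 212.6] 2972
0.76 [417.9, 200.0] 3737
0.52 [244.9, 359.0] 2753
circle [0.5611 0.0649] 186 0.0009487663362696162
top blue_flask [(0.74, [185.0, 237.0])]
top blue_cup [(0.73, [152.0, 238.0]), (0.59, [186.0, 200.0])]
top red_cup [(0.83, [412.0, 234.0]), (0.56, [185.0, 240.0])]
top red_flask [(0.33, [304.0, 264.0])]Traceback (most recent call last):
  File "fin2.py", line 18, in <module>
    print(c,"expected",u.round(1),"blue",xs.min(),xs.max(),ys.min(),ys.max());k=np.array([proj(f,X) for X in model([.562,.065,.058,0])]);print("model",k.min(0).round(),k.max(0).round())
                                         ~~~~~~^^
    return umr_minimum(a, axis, None, out, keepdims, initial, where)
ValueError: zero-size array to reduction operation minimum which has no identity
```

```bash
python3 - <<'E'
from fit import *
g=grab("wrist");im=g["img"].astype(int)
p=np.array([.562,.0645,.058,0]);e=np.array(proj(g,p[:3]-[0,0,.02]))
bl=((im[:,:,0]>1.4*im[:,:,2])&(im[:,:,0]>15)).astype(np.uint8)
Y,X=np.mgrid[:420,:560];bl[np.hypot(X-e[0],Y-e[1])>60]=0
n,lab,st,ce=cv2.connectedComponentsWithStats(bl);k=[i for i in range(1,n) if st[i,4]>30];print([(st[i].tolist(),ce[i].round()) for i in k])
ys,xs=np.where(np.isin(lab,k));h=cv2.convexHull(np.c_[xs,ys].astype(np.int32));m=np.zeros((420,560),np.uint8);cv2.fillConvexPoly(m,h,1)
q,c=fit([(g,m)],p);print(q,c)
K=np.array([proj(g,X) for X in model([.562,.0645,.058,0])]);print("model rows top ring",K[:8,1].min(),K[:8,1].max(),K[:8,0].min(),K[:8,0].max(),"bottom",K[8:,1].min(),K[8:,1].max(),K[8:,0].min(),K[8:,0].max())
c=im[195:300,281];print([(i+195,v.tolist()) for i,v in enumerate(c) if i and np.abs(v-c[i-1]).sum()>25])
E
```

```text
[([255, 209, 58, 70, 1321], array([284., 234.]))]
[0.56177748 0.0634491  0.05371501 0.3911403 ] 20.0
model rows top ring 226.32737309322866 280.143852834485 255.26533046809632 313.88188793132576 bottom 210.74187443740732 258.15779990594626 259.98911429911476 310.69442691399854
[(206, [63, 87, 112]), (209, [62, 52, 51]), (210, [68, 40, 32]), (224, [99, 55, 37]), (225, [135, 70, 41]), (227, [123, 72, 54]), (228, [73, 79, 80]), (275, [109, 56, 35]), (276, [135, 69, 41]), (278, [132, 115, 102]), (279, [133, 140, 136])]
```

```bash
python3 -c "
from station import r
print(r.close_job())"
```

```text
the job is handed in; nothing more can be done
None
```

The job is handed in at about 23 s of the 59: the blue cup was lifted off, laid on its side, let go, gripped again, and now measures mouth up about 1.5 mm off the big coaster's centre; nothing else was seen to have moved, though I did not re-measure the flask or the other things at the end.

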